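Uncap the inspection camera and slide it under its mirror

ROBOT

A 7-joint arm with a two-finger parallel gripper is mounted at the origin on the work surface. World frame = base frame: x ahead of the robot, y to its left, z up, the work surface at z = 0. Lengths are in mm, angles in degrees, forces in N, time in s.
With the tool pointing down it reaches from about 400 to 850 mm from the base axis. Payload 4.5 kg.
Tool frame: the origin (TCP) lies at the very end of the fingers, on their centre line; the grasp point (between the pads) lies 19 mm behind it (manip.hold_point_z is the distance from the TCP to the grasp point, in mm); z points along the fingers, y is the line along which they close (so a half turn about z gives the same grasp; the last joint's range is limited). The gripper opens to 88 mm and grips with 3 to 60 N. Pads are 18 mm wide; open, the fingers measure 123 mm over their backs; the gripper's body (75 mm by 187 mm) begins 45 mm behind the grasp point.
Start: joints at [65.936, 39.483, -11.15, 89.685, 9.013, 51.709, -12.324], TCP at [274.021, -561.753, 238.743] pointing down, gripper open.
Joint ranges: [-172.22, 172.22], [-26.19, 119.32], [-84.43, 86.54], [7.71, 146.69], [-57.33, 237.33], [2.42, 119.75], [-152.13, 152.13]. Speed limits (degrees/s): [147.25, 147.25, 180, 180, 180, 180, 180].

INTERFACE

Orientations are given as [roll, pitch, yaw] about the fixed x, y, z axes, in that order (R = Rz(yaw) Ry(pitch) Rx(roll)).
In Python, from station import manip gives the robot as it stands.
- The arm moves only by the tool carry_out, never from a script. Its argument "targets" is a list of rows, each an object with "angular": the turn, a rotation vector about the tool's x, y, z scaled (see below), a list of three; "dp": the shift along the tool's x, y, z scaled (see below), a list of three; "fingers": the opening, from 0 (shut) to 1 (fully open). In form: [{"angular": [wx, wy, wz], "dp": [tx, ty, tz], "fingers": fingers}, ...]. A call has 1 to 20 rows; each row is the pose to reach, as a shift and turn from the pose commanded when the call began, along the tool's axes at that moment, turning the shorter way round; what a row does not reach only later rows make up. The controller multiplies each number of a shift by 0.2 m and each number of a turn by 180 degrees. A row lasts 1/8 s, in which the tool goes at most 62.5 mm and 10.7 degrees, less where a joint would pass 70% of its speed; a pose out of reach is approached as far as the arm can. A call with a number of a shift or a turn outside -1 to 1 is refused whole. A call with a gripper value outside its range is refused whole. The fingers move at their own pace and stop on an object; "grip_force" is the grip in N (left out, the last holds). Time passes only in rows, so rows that repeat a pose let the fingers close. It gives the time, the measured TCP pose, the force, the opening and the grip force at its end, in the units of the state.
- manip.get_state(): the state, without advancing time (a new reading comes with each control period).
- manip.camera(name): name is "scene" or "top" or "wrist"; returns the picture (384x512x3 uint8, red, green, blue); there is no depth.
- manip.camera_params(name): a dict with "K" (3x3 intrinsics, pixels), "rvec" (rotation vector, rad) and "tvec" (3), from world to camera coordinates, as OpenCV has them. Camera axes: x right, y down, z forward; pixel columns grow to the right and rows downward; lengths in mm; the calibration is good to about 2 mm. A picture is of the moment at which its call begins: read the wrist's pose just before it. camera_params takes no time and is no camera call; for the wrist camera it gives the pose at the moment of the call.
- manip.finish_job(): hands the job in; it is judged then, once.
Trained networks look in the newest picture that a camera, given by its name, has taken for a name from the list of things; names that differ only in an ending like _2 or _b are one class to them, and where a whole thing is asked for, a point or a joint stands for the part that bears it (a point fixed in the world has none). Each returns a list of dicts, best first, with "confidence" (0 to 1); they miss things now and then, are a little off and sometimes report something else, mostly with a low value. They report only what shows in the picture. A call takes as long as a camera call. They do not tell look-alikes from the thing itself.
- manip.find_in(thing, camera): "centre" ([x, y, z] in mm, in world coordinates, good to about 4 mm: the middle of the surface that is visible of it).
- manip.masks_of(thing, camera): "pixels" (384x512 bool, what is visible of it).
- manip.spot_point(thing, camera): "centre" ([x, y, z] in mm, in world coordinates, good to about 4 mm: a listed point, or the origin of a listed thing).
The state is a dict: "time": time; "joint_pos": joint angles; "qvel": joint speeds; "joint_torque": joint torques, N m; "tcp_pos": TCP position; "orientation": TCP orientation; "wrist_force": force on the tool from outside, world axes, zero at the start; "wrist_torque": the same for the moment, N m; "grip_width": opening from 0.0 (shut) to 1.0 (fully open); "grip_force": force on a finger pad.
Only numpy, scipy, OpenCV 4.12 (cv2) and the standard library are available. Lean on these libraries where they do the work, as an engineer would, in place of code of your own. Each camera call takes 0.05 s, during which the arm holds its last target. There are 200 camera calls.

TASK

Get the bench inspection camera ready: lift the loose black dust cap off its upward-looking lens and set it down gently, upright, in the empty wooden holder (the other holder is taken by a spare cap); do not drop it. Then push the camera carriage gently along its track, fully home against the end stop under the mirror hood. Leave the spare cap and the other things on the bench where they are.

Things in the scene. Friction and masses are not known exactly. Their poses are not given: they have to be found in the camera images.
- cap_mid (a point): Centre (half-way up) of the loose dust cap, black plastic, 54 mm high, 50-100 g, z up: a round skirt 70 mm across, 24 mm high, open below (bore 63 mm, 19 mm deep), its lower edge 27 mm below this point; on top an upright grip fin 46 mm long (cap's x), 12 mm thick (cap's y), spanning 3 mm below to 27 mm above this point. It sits loosely (2.5 mm play) over the lens barrel.
- cap: The same cap; origin at the centre of its skirt's lower edge, same axes. Lifting it 25 mm frees it from the lens barrel.
- holder_floor (a point): Centre of the inner floor of the empty holder: a fixed round dish of light wood, 92 mm outside, bore 78 mm, rim 10 mm above this point, floor 6 mm above the bench. With the cap seated in it, skirt down, cap_mid is 27 mm above this point; any turn about the vertical is fine. An identical dish elsewhere holds the spare cap.
- station_base (a point): Centre of the underside of the camera station, fixed to the bench: dark steel base 130 (x) by 360 (y) by 12 mm. Its +y axis is the way the carriage is pushed. The grey mirror hood on its far end (126 mm wide, 226 mm high, from 25 to 140 mm along +y) is open at its -y side; under it there is no room to lift the cap off.
- push_plate (a point): Middle of the rear (-y) face of the carriage's upright push plate, 70 mm wide, 8 mm thick, reaching from 14 mm to 99 mm above the bench; this point is 69 mm above the bench. Axes as station_base; the carriage is pushed on this face along +y. The lens axis is 120 mm ahead of this face.
- lens_top (a point): Top centre of the lens barrel (58 mm in diameter) on the carriage, 102 mm above the bench; moves with the carriage. With the cap on, cap_mid is 8 mm above it.
- carriage (a joint): Position of the carriage along station_base's +y, m: 0 at the open end, where it starts; 0.110 at the end stop (fully home). It slides with about 2 N friction, with no spring, and stays where it is left.
- spare_cap: Spare cap, black plastic, 66 mm in diameter and 40 mm high with a round knob, in the other wooden holder. Origin at the centre of its underside. To be left alone.
- oil_can: Blue can, 54 mm in diameter, 170 mm high, standing loose on the near left of the bench. Origin at the centre of its underside. To be left alone.
- hammer: Hammer lying on the bench, to be left alone; its x axis runs along it.
- driver: Screwdriver lying on the bench, to be left alone; its x axis runs along it.
- brush: Brush lying on the bench near the robot's side, to be left alone; its x axis runs along it.
- cup: White plastic cup, 72 mm in diameter, 90 mm high, standing at the far side of the bench. Origin under its centre. To be left alone.
Things that resemble listed ones, but are neither listed nor needed, are in the scene too. What is shaped like the part that bears holder_floor but pink is not meant.

How it is judged (in metres and radians):
On the way, in this order (a step that is already met when the one before it is completed fails the run):
1. the cap is lifted clear of the lens (distance between cap_mid and lens_top above 0.06 m), for 0.1 s.
2. the cap stands in the empty holder, released (horizontal distance between cap_mid and holder_floor below 0.007 m and z of cap_mid in the frame of holder_floor between 0.023 and 0.031 m and angle between cap_mid's own z axis and vertical below 0.09 rad and linear speed of cap below 0.03 m/s and contact force between the fingers and cap below 0.1 N), for 0.2 s.
3. the carriage is fully home against its stop (value of joint carriage above 0.107 m), for 0.2 s.
At the end, for the whole second after the job is handed in: The cap rests upright (within 5 degrees) on the floor of the empty holder, centred within 7 mm, released and at rest, and the carriage is within 3 mm of its end stop and at rest (all of step 2 and value of joint carriage above 0.107 m and velocity of joint carriage below 0.01 m/s); the robot touches nothing.
It fails at once if the cap is dropped (moves faster than 0.5 m/s out of the fingers) (contact force between the fingers and cap below 0.05 N and linear speed of cap above 0.5 m/s).
It fails at once if the carriage is slammed (faster than 0.25 m/s) (velocity of joint carriage above 0.25 m/s).
It fails at once if the spare cap, oil can, hammer, screwdriver, brush or cup is moved more than 30 mm (distance of any of spare_cap, oil_can, hammer, driver, brush, cup from where it was at the start of the episode above 0.03 m).
It also fails if it takes over 64 s, if anything falls off the work surface, if the arm or the gripper's body presses on something with over 40 N, if the wrist force passes 120 N, or if a joint passes its speed limit or range.

## Working session

There is one attempt and no reset: what is moved stays moved. The work goes in short steps, Python scripts to look and compute and a tool call to move; the robot and the scene stay as the last step left them, time stands still between calls to the robot, and variables do not carry over. Pictures are saved under pics/ and viewed, at most 13 in all, crops included, and the job is handed in when it is done.

Besides the shell and the picture viewer there is one more tool, called after "Emit:" as name([rows], argument=value, ...), one row to a line, values as JSON. carry_out: Moves the arm, as the interface text tells. Shifts and turns lie within -1 to 1; 1 stands for 0.2 m of shift or 180 degrees of turn. Its arguments: {"type":"object","properties":{"targets":{"type":"array","items":{"type":"object","properties":{"angular":{"type":"array","items":{"type":"number","minimum":-1,"maximum":1}},"dp":{"type":"array","items":{"type":"number","minimum":-1,"maximum":1}},"fingers":{"type":"number"}}}},"grip_force":{"type":"number"}},"required":["targets"]}

```bash
mkdir -p pics
python3 - <<'E'
from station import manip
import cv2,numpy as np
for c in("top","scene"):
    im=manip.camera(c); cv2.imwrite(f"pics/{c}0.png",im[:,:,::-1])
    for t in("cap_mid","holder_floor","station_base","push_plate","lens_top","spare_cap","oil_can","hammer","driver","brush","cup"):
        try: print(c,t,[(np.round(d["centre"]).tolist(),round(d["confidence"],2)) for d in manip.spot_point(t,c)][:4])
        except Exception as e: print(c,t,e)
s=manip.get_state();print(s["time"],s["tcp_pos"],s["orientation"],s["grip_width"])
a,b=cv2.imread("pics/top0.png"),cv2.imread("pics/scene0.png")
E
```

```text
top cap_mid [([563.0, 44.0, 110.0], 0.95)]
top holder_floor [([335.0, -404.0, 2.0], 0.92), ([363.0, -535.0, 4.0], 0.92), ([374.0, 37.0, 4.0], 0.9), ([615.0, -292.0, 4.0], 0.68)]
top station_base [([565.0, 91.0, -3.0], 0.77), ([561.0, 36.0, 101.0], 0.4)]
top push_plate [([554.0, -80.0, 67.0], 0.58), ([559.0, -431.0, 2.0], 0.5), ([560.0, 45.0, 112.0], 0.22)]
top lens_top [([562.0, 38.0, 99.0], 0.76)]
top spare_cap [([449.0, -257.0, 5.0], 0.7)]
top oil_can [([311.0, 299.0, -5.0], 0.89)]
top hammer [([799.0, 96.0, -0.0], 0.82), ([569.0, 89.0, -3.0], 0.68)]
top driver [([558.0, -426.0, 0.0], 0.79)]
top brush [([301.0, -199.0, 0.0], 0.82)]
top cup [([767.0, -176.0, 0.0], 0.61)]
scene cap_mid [([568.0, 43.0, 111.0], 0.56)]
scene holder_floor [([512.0, -626.0, 7.0], 0.81), ([377.0, 34.0, 6.0], 0.7), ([360.0, -528.0, 7.0], 0.63), ([610.0, -290.0, 4.0], 0.61)]
scene station_base [([569.0, 87.0, -0.0], 0.86)]
scene push_plate [([550.0, -79.0, 69.0], 0.89), ([565.0, 44.0, 113.0], 0.42)]
scene lens_top [([564.0, 40.0, 101.0], 0.6)]
scene spare_cap [([445.0, -257.0, 4.0], 0.66), ([765.0, -178.0, 2.0], 0.64)]
scene oil_can [([445.0, -256.0, 5.0], 0.67), ([314.0, 309.0, 1.0], 0.59)]
scene hammer [([799.0, 100.0, -3.0], 0.57)]
scene driver [([563.0, -430.0, 2.0], 0.72)]
scene brush [([613.0, -290.0, 6.0], 0.64), ([306.0, -202.0, 2.0], 0.57)]
scene cup [([767.0, -180.0, 2.0], 0.72)]
1.2 [ 274.0205663  -561.76131657  238.73567231] [ 1.79995546e+02 -1.76710837e-03  2.59993546e+01] 1.000264696734199
```

View pics/top0.png

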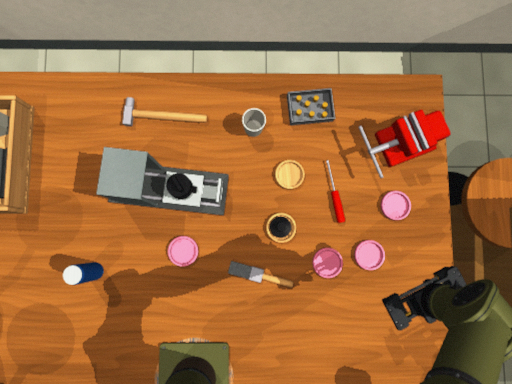

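View pics/scene0.png

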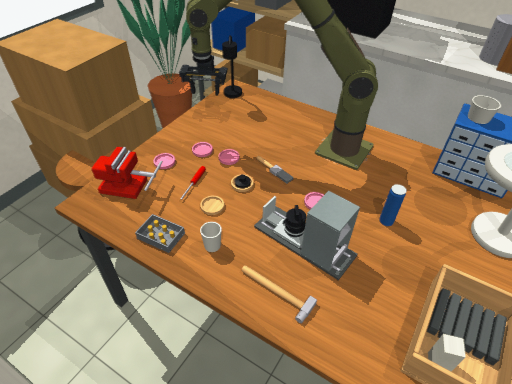

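The top picture shows the empty light-wood holder at about (289,174), the spare cap's dish at (281,227), and pink decoys. The capped lens is at (180,186), with the hood to its left at (128,172). The networks agree on these: holder (612,-291) and cap (565,43). I'll move closer next.

```bash
cat > h.py <<'E'
from station import manip
import numpy as np,cv2
from scipy.spatial.transform import Rotation as R
def go(pos,yaw=None,rpy=None):
    """scaled dp/angular from the measured pose to a world target"""
    s=manip.get_state(); r0=R.from_euler('xyz',s["orientation"],degrees=True)
    r1=R.from_euler('xyz',rpy or [180,0,yaw],degrees=True)
    d=r0.inv().apply(np.array(pos)-s["tcp_pos"])/200; a=(r0.inv()*r1).as_rotvec(degrees=True)/180
    print("dp",d.round(4),"ang",a.round(4),"rows",round(max(np.linalg.norm(d)*200/62.5,np.linalg.norm(a)*180/10.7),1))
def proj(c,P):
    k=manip.camera_params(c); return cv2.projectPoints(np.array(P,float).reshape(-1,3),k["rvec"],k["tvec"],k["K"],None)[0][:,0]
def topos(c,uv,z):
    k=manip.camera_params(c); Rm=cv2.Rodrigues(np.array(k["rvec"]))[0]; t=np.array(k["tvec"]).ravel()
    o=-Rm.T@t; d=(Rm.T@np.linalg.inv(k["K"])@np.c_[np.array(uv,float).reshape(-1,2),np.ones(len(np.array(uv).reshape(-1,2)))].T).T
    return o+d*((z-o[2])/d[:,2])[:,None]
E
python3 - <<'E'
from h import *
go([520,-200,340],0)
k=manip.camera_params("wrist");Rm=cv2.Rodrigues(np.array(k["rvec"]))[0]
s=manip.get_state();r=R.from_euler('xyz',s["orientation"],degrees=True)
print("cam in tool",r.inv().apply(-Rm.T@np.ravel(k["tvec"])-s["tcp_pos"]),"view dir tool",r.inv().apply(Rm[2]),k["K"][0][0])
E
```

```text
dp [ 1.8984 -1.0866 -0.5063] ang [ 0.     -0.      0.1444] rows 7.2
cam in tool [  71.28432504   -0.48073931 -146.01127572] view dir tool [-2.75648465e-01 -7.54377359e-06  9.61258510e-01] 321.4440277508478
```

Emit:
carry_out([
  {"dp":[0.2,-0.1,-0.5],"angular":[0,0,0],"fingers":1},
  {"dp":[0.5,-0.28,-0.5],"angular":[0,0,0.05],"fingers":1},
  {"dp":[0.75,-0.42,-0.5],"angular":[0,0,0.1],"fingers":1},
  {"dp":[0.95,-0.54,-0.5],"angular":[0,0,0.144],"fingers":1},
  {"dp":[0.95,-0.54,-0.5],"angular":[0,0,0.144],"fingers":1},
])

```text
time: 1.82
tcp_pos: [401.1, -376.6, 339.5]
orientation: [-179.9, -0.1, 0.6]
wrist_force: [-0.4, -0.7, -0.3]
grip_width: 0.998
grip_force: 0.0
```

Run:
```python
from h import *
print(manip.get_state()["tcp_pos"])
go([560,-260,350],0);go([560,10,350],0)
```

```text
[ 401.13065667 -376.57606406  339.47391497]
dp [ 0.8001 -0.5753 -0.0498] ang [-0.0005 -0.0008  0.0031] rows 3.2
dp [ 0.8131 -1.9252 -0.0477] ang [-0.0005 -0.0008  0.0031] rows 6.7
```

Emit:
carry_out([
  {"dp":[0.25,-0.18,-0.05],"angular":[0,0,0.003],"fingers":1},
  {"dp":[0.5,-0.37,-0.05],"angular":[0,0,0.003],"fingers":1},
  {"dp":[0.7,-0.5,-0.05],"angular":[0,0,0.003],"fingers":1},
  {"dp":[0.8,-0.57,-0.05],"angular":[0,0,0.003],"fingers":1},
  {"dp":[0.8,-0.57,-0.05],"angular":[0,0,0.003],"fingers":1},
])

```text
time: 2.45
tcp_pos: [557.5, -267.0, 348.2]
orientation: [-180.0, 0.1, -0.4]
wrist_force: [-1.4, -0.6, 0.1]
grip_width: 1.003
grip_force: 0.0
```

Run:
```python
from h import *
im=manip.camera("wrist");cv2.imwrite("pics/w1.png",im[:,:,::-1])
print([(np.round(d["centre"],1).tolist(),round(d["confidence"],2)) for d in manip.spot_point("holder_floor","wrist")])
for d in manip.masks_of("holder_floor","wrist"):
    m=d["pixels"].astype(np.uint8)
    c=max(cv2.findContours(m,0,1)[0],key=cv2.contourArea)
    if len(c)>5:
        e=cv2.fitEllipse(c); print(e,d["confidence"],topos("wrist",[e[0]],16)[0].round(1))
go([560,10,350],0)
```

```text
[([339.1, -403.7, 7.0], 0.98), ([613.0, -291.0, 1.2], 0.95), ([377.6, 42.7, 4.4], 0.92), ([509.8, -623.9, 3.4], 0.86), ([365.1, -537.2, 4.5], 0.81)]
((334.06195068359375, 272.6387023925781), (40.73070526123047, 43.86518096923828), 104.27652740478516) 0.88 [ 347.6 -394.    16. ]
((486.127685546875, 174.39132690429688), (54.91440963745117, 61.7984619140625), 38.361454010009766) 0.86 [ 512.7 -617.4   16. ]
((79.69093322753906, 255.79319763183594), (44.85884475708008, 51.661842346191406), 134.53123474121094) 0.81 [384.3  25.2  16. ]
((274.81768798828125, 110.41536712646484), (62.98655700683594, 65.09378814697266), 19.656522750854492) 0.74 [ 611.5 -294.6   16. ]
((426.6051940917969, 256.97442626953125), (33.10983657836914, 56.5809326171875), 127.06463623046875) 0.72 [ 374.4 -544.9   16. ]
dp [ 0.0076 -1.3996 -0.0088] ang [ 0.0006  0.0005 -0.0038] rows 4.5
```

View pics/w1.png

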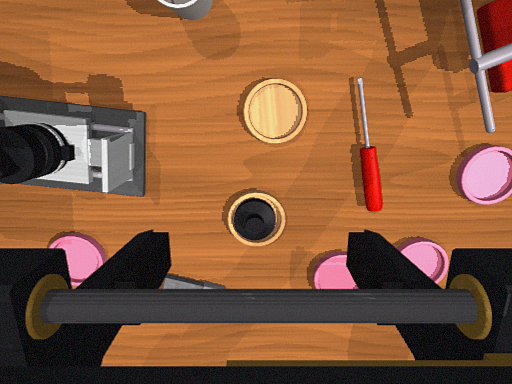

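The wrist picture shows the empty wooden holder at (275,110), the spare cap below it at (256,218), and the station's push-plate end at (120,155). Next I go over the cap.

Emit:
carry_out([
  {"dp":[0,-0.3,0],"angular":[0,0,0],"fingers":1},
  {"dp":[0,-0.6,0],"angular":[0,0,0],"fingers":1},
  {"dp":[-0.1,-0.85,0],"angular":[0,0,0],"fingers":1},
  {"dp":[-0.1,-1,0],"angular":[0,0,0],"fingers":1},
])

```text
time: 3.1
tcp_pos: [536.6, -66.6, 349.3]
orientation: [180.0, 0.1, -0.5]
wrist_force: [0.9, 0.6, 0.7]
grip_width: 1.001
grip_force: 0.0
```

Emit:
carry_out([
  {"dp":[0,-0.2,0],"angular":[0,0,0],"fingers":1},
  {"dp":[0,-0.42,0],"angular":[0,0,0],"fingers":1},
  {"dp":[0,-0.42,0],"angular":[0,0,0],"fingers":1},
  {"dp":[0,-0.42,0],"angular":[0,0,0],"fingers":1},
])

```text
time: 3.6
tcp_pos: [539.2, 14.4, 349.0]
orientation: [179.9, -0.0, -0.6]
wrist_force: [-0.4, -0.6, 0.0]
grip_width: 0.997
grip_force: 0.0
```

Run:
```python
from h import *
im=manip.camera("wrist");cv2.imwrite("pics/w2.png",im[:,:,::-1])
print(manip.get_state()["tcp_pos"])
for t in("cap_mid","lens_top","push_plate","station_base"):
    print(t,[(np.round(d["centre"],1).tolist(),round(d["confidence"],2)) for d in manip.spot_point(t,"wrist")])
print(proj("wrist",[[565,43,137],[565,43,107]]))
```

```text
[539.28917541  14.09288512 348.85077899]
cap_mid [([569.0, 41.4, 111.4], 0.91)]
lens_top []
push_plate [([552.4, -81.2, 68.8], 0.95)]
station_base [([565.7, 86.8, -0.7], 0.84), ([614.8, -290.5, 3.9], 0.61)]
[[233.50510245 143.46957485]
 [235.33565049 140.25142876]]
```

View pics/w2.png

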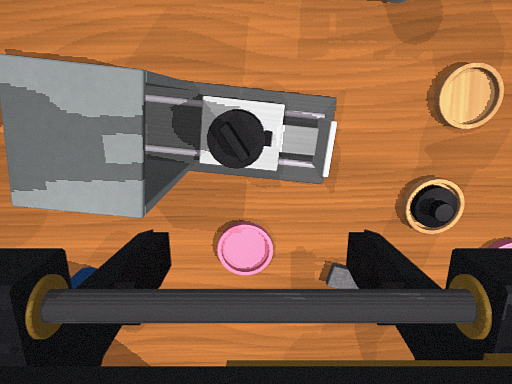

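The cap shows at about (236,138) with a diagonal fin, the white push plate at (330,150), and the hood to the left. I'll enlarge it to read the fin's angle.

Run:
```python
from h import *
im=cv2.imread("pics/w2.png")[85:190,190:350]
im=np.clip(im.astype(float)*1.0,0,255)/255
im=(im**0.45*255).astype(np.uint8)
cv2.imwrite("pics/w2c.png",cv2.resize(im,None,fx=5,fy=5,interpolation=cv2.INTER_CUBIC))
```

```text
(no output)
```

View pics/w2c.png

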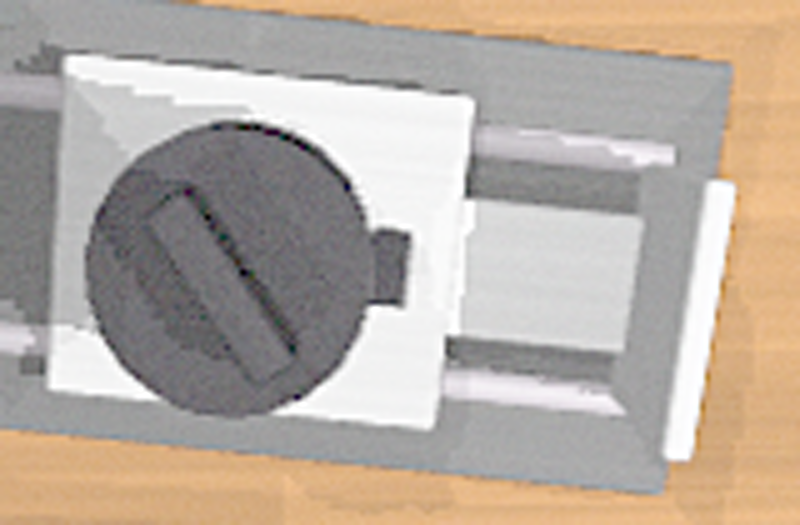

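The fin's top corners in the crop are near (152,215), (188,190), (295,352) and (252,383). The push plate's top edge runs from (720,182) to (678,459).

Run:
```python
from h import *
f=lambda p,z: topos("wrist",np.array(p,float)/5+[190,85],z)
c=f([(152,215),(188,190),(295,352),(252,383)],137)
print(c.round(1),c.mean(0).round(1)); d=(c[2]+c[3]-c[0]-c[1])/2
print("fin len",np.linalg.norm(d),"fin dir",np.degrees(np.arctan2(d[1],d[0])),"thick",np.linalg.norm(c[0]-c[1]))
p=f([(708,180),(735,183),(692,460),(664,457)],99);print(p.round(1)); 
e=f([(733,65),(660,492)],12);d=e[1]-e[0];print(e.round(1),"end edge yaw",np.degrees(np.arctan2(d[1],d[0])),e.mean(0))
d=p[3]-p[0];print("plate yaw",np.degrees(np.arctan2(d[1],d[0])),np.linalg.norm(d))
```

```text
[[582.   56.8 137. ]
 [587.3  48.7 137. ]
 [551.5  26.1 137. ]
 [544.6  35.9 137. ]] [566.3  41.9 137. ]
fin len 42.624223643104635 fin dir -149.28013956353908 thick 9.647193839697627
[[585.8 -73.   99. ]
 [585.  -79.6  99. ]
 [516.6 -72.6  99. ]
 [517.5 -65.5  99. ]]
[[612.7 -98.   12. ]
 [485.9 -82.5  12. ]] end edge yaw 173.02242243083975 [549.28566221 -90.23192254  12.        ]
plate yaw 173.67278368274864 68.73805909868292
```

The station's yaw is about -6.7°, and the fin lies at about 31°. Gripping across the fin would put the 187 mm gripper body into the hood. I'll grip the skirt across the station's x instead, with the camera side away from the hood (yaw -96.7).

Run:
```python
from h import *
print(manip.get_state()["joint_pos"].round(1) if hasattr(manip.get_state()["joint_pos"],'round') else manip.get_state()["joint_pos"])
go([566.5,42,245],-96.7)
```

```text
[  -2.4   25.7   -6.6   95.6    3.4   58.8 -100.6]
dp [ 0.1334 -0.1345  0.5187] ang [ 1.000e-04 -2.000e-04  5.339e-01] rows 9.0
```

```bash
sed -i 's/def go(pos,yaw=None,rpy=None):/def go(pos,yaw=0,tilt=0,rpy=None):/; s/^    d=r0/    r1=r1*R.from_euler("y",tilt,degrees=True)\n    d=r0/' h.py
python3 - <<'E'
from h import *
go([566.5,42,245],83.3,10)
E
```

```text
dp [ 0.1334 -0.1345  0.5187] ang [ 0.0409  0.0454 -0.4648] rows 7.9
```

Emit:
carry_out([
  {"dp":[0,0,0],"angular":[0.0409,0.0454,-0.4648],"fingers":1},
  {"dp":[0,0,0],"angular":[0.0409,0.0454,-0.4648],"fingers":1},
  {"dp":[0,0,0],"angular":[0.0409,0.0454,-0.4648],"fingers":1},
  {"dp":[0,0,0],"angular":[0.0409,0.0454,-0.4648],"fingers":1},
  {"dp":[0.07,-0.07,0.1],"angular":[0.0409,0.0454,-0.4648],"fingers":1},
  {"dp":[0.13,-0.134,0.2],"angular":[0.0409,0.0454,-0.4648],"fingers":1},
  {"dp":[0.133,-0.134,0.3],"angular":[0.0409,0.0454,-0.4648],"fingers":1},
  {"dp":[0.133,-0.134,0.45],"angular":[0.0409,0.0454,-0.4648],"fingers":1},
  {"dp":[0.133,-0.134,0.519],"angular":[0.0409,0.0454,-0.4648],"fingers":1},
  {"dp":[0.133,-0.134,0.519],"angular":[0.0409,0.0454,-0.4648],"fingers":1},
  {"dp":[0.133,-0.134,0.519],"angular":[0.0409,0.0454,-0.4648],"fingers":1},
])

```text
time: 5.22
tcp_pos: [567.0, 44.0, 246.1]
orientation: [179.9, -10.0, 83.4]
wrist_force: [-0.0, 0.4, -0.1]
grip_width: 1.001
grip_force: 0.0
```

Run:
```python
from h import *
im=manip.camera("wrist");cv2.imwrite("pics/w3.png",(((im/255.)**.5)*255).astype(np.uint8)[:,:,::-1])
print([(np.round(d["centre"],1).tolist(),round(d["confidence"],2)) for d in manip.spot_point("cap_mid","wrist")])
for d in manip.masks_of("cap","wrist"):
    m=d["pixels"].astype(np.uint8)
    c=max(cv2.findContours(m,0,1)[0],key=cv2.contourArea); (u,r)=cv2.minEnclosingCircle(c); e=cv2.fitEllipse(c)
    print(u,r,e,d["confidence"],topos("wrist",[u,e[0]],107).round(1))
s=manip.get_state(); print(np.round(s["joint_pos"],1),s["tcp_pos"],s["time"])
th=np.linspace(0,6.28,60)
p=proj("wrist",np.c_[566.5+35*np.cos(th),42+35*np.sin(th),0*th+107]); print("pred ellipse",cv2.fitEllipse(p.astype(np.float32)))
go([566.5,42,98],83.3,10)
```

```text
[([570.1, 37.9, 110.7], 0.91)]
(256.2470397949219, 209.55538940429688) 37.70692825317383 ((256.3726806640625, 209.47946166992188), (73.35478210449219, 73.77466583251953), 28.405109405517578) 0.59 [[565.2  42.4 107. ]
 [565.4  42.5 107. ]]
[ 15.6  36.9 -32.2 100.3  12.9  44.8 -26.1] [566.93581336  43.94597979 246.02891295] 5.375
pred ellipse ((257.6507263183594, 209.39942932128906), (74.5777816772461, 75.40174102783203), 89.60443115234375)
dp [-0.1389 -0.0025  0.7271] ang [ 0.0005 -0.0002  0.0008] rows 2.4
```

View pics/w3.png

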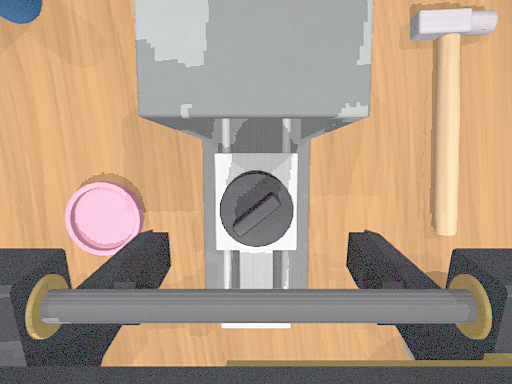

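The cap is centred between the fingers at (256,209), and the mask gives (565.4,42.5). I descend straight down around the skirt.

Emit:
carry_out([
  {"dp":[-0.04,-0.004,0.2],"angular":[0,0,0],"fingers":1},
  {"dp":[-0.08,-0.0075,0.4],"angular":[0,0,0],"fingers":1},
  {"dp":[-0.11,-0.0075,0.55],"angular":[0,0,0],"fingers":1},
  {"dp":[-0.13,-0.0075,0.67],"angular":[0,0,0],"fingers":1},
  {"dp":[-0.14,-0.0075,0.732],"angular":[0,0,0],"fingers":1},
  {"dp":[-0.14,-0.0075,0.732],"angular":[0,0,0],"fingers":1},
  {"dp":[-0.14,-0.0075,0.732],"angular":[0,0,0],"fingers":1},
], grip_force=10)

```text
time: 6.25
tcp_pos: [565.4, 41.9, 96.9]
orientation: [179.9, -10.1, 83.4]
wrist_force: [0.1, 0.2, 0.7]
grip_width: 0.996
grip_force: 0.0
```

Emit:
carry_out([
  {"dp":[0,0,0],"angular":[0,0,0],"fingers":0.85},
  {"dp":[0,0,0],"angular":[0,0,0],"fingers":0.8},
  {"dp":[0,0,0],"angular":[0,0,0],"fingers":0.7},
  {"dp":[0,0,0],"angular":[0,0,0],"fingers":0.7},
  {"dp":[0,0,0],"angular":[0,0,0],"fingers":0.7},
  {"dp":[0,0,0],"angular":[0,0,0],"fingers":0.7},
], grip_force=12)

```text
time: 7.0
tcp_pos: [565.0, 41.7, 96.4]
orientation: [180.0, -10.0, 83.4]
wrist_force: [-1.4, -0.4, 5.4]
grip_width: 0.792
grip_force: 12.0
```

Emit:
carry_out([
  {"dp":[0.009,0,-0.049],"angular":[0,0,0],"fingers":0.7},
  {"dp":[0.018,0,-0.1],"angular":[0,0,0],"fingers":0.7},
  {"dp":[0.028,0,-0.16],"angular":[0,0,0],"fingers":0.7},
  {"dp":[0.044,0,-0.25],"angular":[0,0,0],"fingers":0.7},
  {"dp":[0.06,0,-0.34],"angular":[0,0,0],"fingers":0.7},
  {"dp":[0.08,0,-0.45],"angular":[0,0,0],"fingers":0.7},
  {"dp":[0.096,0,-0.54],"angular":[0,0,0],"fingers":0.7},
  {"dp":[0.096,0,-0.54],"angular":[0,0,0],"fingers":0.7},
])

```text
time: 8.0
tcp_pos: [565.6, 42.0, 207.3]
orientation: [179.8, -10.1, 83.5]
wrist_force: [-0.5, 0.9, -0.4]
grip_width: 0.793
grip_force: 12.0
```

Run:
```python
from h import *
im=manip.camera("wrist");cv2.imwrite("pics/w4.png",(((im/255.)**.5)*255).astype(np.uint8)[:,:,::-1])
s=manip.get_state();print(s["tcp_pos"],s["wrist_force"],s["grip_width"])
print([(np.round(d["centre"],1).tolist(),round(d["confidence"],2)) for d in manip.spot_point("cap_mid","wrist")])
go([580,-260,206],83.3,10)
```

```text
[564.84312678  41.73109822 206.19912679] [-0.83275515  0.09268563 -0.69284353] 0.7925680794891795
[([568.4, 41.4, 220.3], 0.75)]
dp [-1.4657  0.2502 -0.262 ] ang [-0.0003 -0.0001  0.0007] rows 4.8
```

View pics/w4.png

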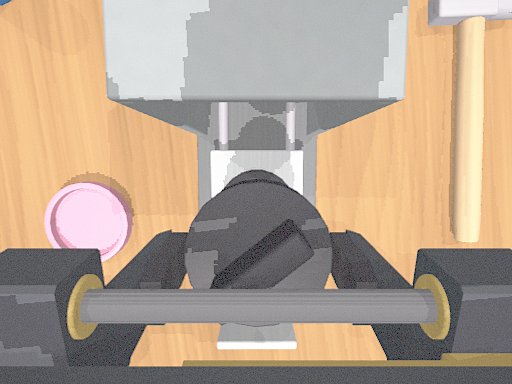

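The cap is held at image (258,247) and is clear of the lens. I carry it at this height toward the holder, stopping short so that the holder shows ahead of the cap.

Emit:
carry_out([
  {"dp":[-0.087,0.02,-0.015],"angular":[0,0,0],"fingers":0.7},
  {"dp":[-0.26,0.061,-0.046],"angular":[0,0,0],"fingers":0.7},
  {"dp":[-0.435,0.102,-0.077],"angular":[0,0,0],"fingers":0.7},
  {"dp":[-0.609,0.142,-0.107],"angular":[0,0,0],"fingers":0.7},
  {"dp":[-0.869,0.203,-0.153],"angular":[0,0,0],"fingers":0.7},
])

```text
time: 8.72
tcp_pos: [584.3, -139.3, 204.7]
orientation: [-179.9, -10.1, 83.5]
wrist_force: [2.0, -0.1, -1.4]
grip_width: 0.793
grip_force: 12.0
```

Emit:
carry_out([
  {"dp":[-0.174,0.04,-0.03],"angular":[0,0,0],"fingers":0.7},
  {"dp":[-0.348,0.081,-0.061],"angular":[0,0,0],"fingers":0.7},
  {"dp":[-0.522,0.122,-0.092],"angular":[0,0,0],"fingers":0.7},
  {"dp":[-0.696,0.162,-0.123],"angular":[0,0,0],"fingers":0.7},
  {"dp":[-0.869,0.203,-0.153],"angular":[0,0,0],"fingers":0.7},
  {"dp":[-0.869,0.203,-0.153],"angular":[0,0,0],"fingers":0.7},
])

```text
time: 9.48
tcp_pos: [602.9, -324.2, 203.1]
orientation: [-179.9, -9.9, 83.0]
wrist_force: [-0.3, 0.2, -0.6]
grip_width: 0.791
grip_force: 12.0
```

Run:
```python
from h import *
s=manip.get_state();print(s["time"],s["tcp_pos"],s["orientation"],s["grip_width"])
go([610,-385,206],83.3,10)
```

```text
9.475 [ 602.89399025 -324.17291238  203.06922201] [-179.8559422    -9.87354058   82.99226296] 0.7914393419342243
dp [-0.2906  0.0722 -0.0656] ang [-0.0005  0.0007 -0.0017] rows 1.0
```

Emit:
carry_out([
  {"dp":[-0.15,0.036,-0.033],"angular":[0,0.0007,-0.0017],"fingers":0.7},
  {"dp":[-0.29,0.072,-0.066],"angular":[0,0.0007,-0.0017],"fingers":0.7},
  {"dp":[-0.29,0.072,-0.066],"angular":[0,0.0007,-0.0017],"fingers":0.7},
  {"dp":[-0.29,0.072,-0.066],"angular":[0,0.0007,-0.0017],"fingers":0.7},
])

```text
time: 9.98
tcp_pos: [612.2, -377.1, 207.5]
orientation: [-180.0, -10.3, 83.8]
wrist_force: [-1.3, 0.1, -0.4]
grip_width: 0.794
grip_force: 12.0
```

Run:
```python
from h import *
im=manip.camera("wrist");cv2.imwrite("pics/w5.png",(((im/255.)**.5)*255).astype(np.uint8)[:,:,::-1])
s=manip.get_state();print(s["tcp_pos"],s["grip_width"])
print([(np.round(d["centre"],1).tolist(),round(d["confidence"],2)) for d in manip.spot_point("holder_floor","wrist")])
for d in manip.masks_of("holder_floor","wrist"):
    m=d["pixels"].astype(np.uint8); c=max(cv2.findContours(m,0,1)[0],key=cv2.contourArea)
    u,r=cv2.minEnclosingCircle(c); print(u,r,topos("wrist",[u],12).round(1))
th=np.linspace(0,6.28,60); t=s["tcp_pos"]
for x,y,z,rr in((613,-291.5,16,46),(t[0]+.1,t[1]+.5,t[2]+10.5,35)):
    print("pred",cv2.fitEllipse(proj("wrist",np.c_[x+rr*np.cos(th),y+rr*np.sin(th),0*th+z]).astype(np.float32)))
```

```text
[ 612.38872094 -376.73433489  207.76937856] 0.7914354999463945
[([611.5, -290.5, 5.4], 0.74), ([339.9, -399.8, 2.1], 0.69)]
(250.35678100585938, 120.9202880859375) 43.78201675415039 [[ 613.6 -290.2   12. ]]
(30.453125, 232.5) 36.161441802978516 [[ 356.3 -385.5   12. ]]
pred ((249.8095245361328, 121.18006896972656), (86.3265151977539, 87.82845306396484), 175.50523376464844)
pred ((257.6886901855469, 252.55996704101562), (146.6011505126953, 150.2267303466797), 89.99678802490234)
```

View pics/w5.png

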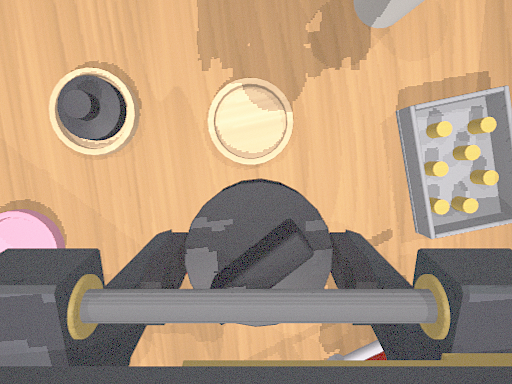

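The holder's rim is at image (250.5,121.5), which matches a world position of (613.4,-291.3). The cap sits in the gripper as predicted.

Run:
```python
from h import *
go([613.2,-291.8,207],83.3,10);go([613.2,-291.8,38],83.3,10)
```

```text
dp [ 0.4162 -0.0426  0.0808] ang [-0.0005 -0.0013  0.0031] rows 1.4
dp [ 0.2661 -0.0429  0.9124] ang [-0.0005 -0.0013  0.0031] rows 3.0
```

Emit:
carry_out([
  {"dp":[0.14,-0.014,0.027],"angular":[0,-0.001,0.003],"fingers":0.7},
  {"dp":[0.29,-0.03,0.055],"angular":[0,-0.001,0.003],"fingers":0.7},
  {"dp":[0.41,-0.043,0.1],"angular":[0,-0.001,0.003],"fingers":0.7},
  {"dp":[0.38,-0.043,0.27],"angular":[0,-0.001,0.003],"fingers":0.7},
  {"dp":[0.35,-0.043,0.45],"angular":[0,-0.001,0.003],"fingers":0.7},
  {"dp":[0.32,-0.043,0.61],"angular":[0,-0.001,0.003],"fingers":0.7},
  {"dp":[0.29,-0.043,0.77],"angular":[0,-0.001,0.003],"fingers":0.7},
  {"dp":[0.275,-0.043,0.86],"angular":[0,-0.001,0.003],"fingers":0.7},
  {"dp":[0.266,-0.043,0.912],"angular":[0,-0.001,0.003],"fingers":0.7},
  {"dp":[0.266,-0.043,0.912],"angular":[0,-0.001,0.003],"fingers":0.7},
  {"dp":[0.266,-0.043,0.912],"angular":[0,-0.001,0.003],"fingers":0.7},
])

```text
time: 11.5
tcp_pos: [614.2, -294.0, 39.2]
orientation: [179.9, -10.0, 83.2]
wrist_force: [0.3, 1.1, -0.1]
grip_width: 0.789
grip_force: 12.0
```

Run:
```python
from h import *
im=manip.camera("wrist");cv2.imwrite("pics/w6.png",(((im/255.)**.5)*255).astype(np.uint8)[:,:,::-1])
s=manip.get_state();print(s["tcp_pos"],s["orientation"],s["wrist_force"])
go([613.2,-291.8,22],83.3,10);go([613.2,-291.8,19],83.3,10)
```

```text
[ 614.17142886 -294.06122954   39.22698609] [179.92908287  -9.95942615  83.20988189] [-0.1127719  -0.47334989 -1.46705345]
dp [-0.0044 -0.0063  0.0867] ang [ 0.0005  0.0002 -0.0005] rows 0.3
dp [-0.007  -0.0063  0.1014] ang [ 0.0005  0.0002 -0.0005] rows 0.3
```

Emit:
carry_out([
  {"dp":[0.008,-0.006,0.02],"angular":[0,0,0],"fingers":0.7},
  {"dp":[0.004,-0.006,0.045],"angular":[0,0,0],"fingers":0.7},
  {"dp":[-0.002,-0.006,0.07],"angular":[0,0,0],"fingers":0.7},
  {"dp":[-0.004,-0.006,0.087],"angular":[0,0,0],"fingers":0.7},
  {"dp":[-0.004,-0.006,0.087],"angular":[0,0,0],"fingers":0.7},
])

```text
time: 12.18
tcp_pos: [612.1, -291.3, 20.1]
orientation: [-179.9, -10.0, 83.2]
wrist_force: [0.1, -0.5, 0.2]
grip_width: 0.792
grip_force: 12.0
```

Run:
```python
from h import *
for i in range(3):
    im=manip.camera("wrist"); s=manip.get_state();print(s["tcp_pos"],s["wrist_force"])
cv2.imwrite("pics/w7.png",(((im/255.)**.5)*255).astype(np.uint8)[:,:,::-1])
s=manip.get_state();t=s["tcp_pos"]
go([613.2,-291.8,19],83.3,10)
```

```text
[ 612.29483213 -291.42144654   20.46535532] [-0.19100901  0.73872682  0.68482293]
[ 612.44992989 -291.42867165   20.68729984] [-0.54707659  0.24693546 -0.82637448]
[ 612.51390383 -291.46596209   20.79436411] [-0.37172627 -0.4740647  -0.01539512]
dp [-0.0028  0.0036  0.0086] ang [-0.0001  0.0001 -0.0006] rows 0.0
```

View pics/w7.png

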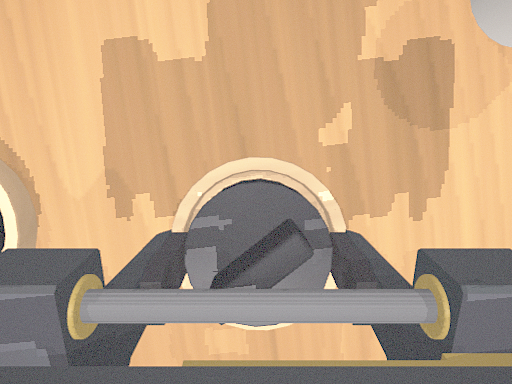

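The skirt sits inside the dish's bore, with the rim visible all round the top of the cap at (258,170). I lower the last few millimetres while watching the force.

Emit:
carry_out([
  {"dp":[-0.001,0,0.005],"angular":[0,0,0],"fingers":0.7},
  {"dp":[-0.0015,0,0.009],"angular":[0,0,0],"fingers":0.7},
  {"dp":[-0.002,0,0.012],"angular":[0,0,0],"fingers":0.7},
  {"dp":[-0.002,0,0.012],"angular":[0,0,0],"fingers":0.7},
])

```text
time: 12.82
tcp_pos: [612.5, -291.5, 19.5]
orientation: [-180.0, -10.0, 83.2]
wrist_force: [-1.8, -0.4, 6.5]
grip_width: 0.786
grip_force: 12.0
```

Emit:
carry_out([
  {"dp":[0,0,0],"angular":[0,0,0],"fingers":0.8},
  {"dp":[0,0,0],"angular":[0,0,0],"fingers":0.85},
  {"dp":[0,0,0],"angular":[0,0,0],"fingers":1},
  {"dp":[0,0,0],"angular":[0,0,0],"fingers":1},
  {"dp":[0.01,0,-0.06],"angular":[0,0,0],"fingers":1},
  {"dp":[0.03,0,-0.18],"angular":[0,0,0],"fingers":1},
  {"dp":[0.07,0,-0.38],"angular":[0,0,0],"fingers":1},
  {"dp":[0.11,0,-0.6],"angular":[0,0,0],"fingers":1},
  {"dp":[0.14,0,-0.78],"angular":[0,0,0],"fingers":1},
  {"dp":[0.14,0,-0.78],"angular":[0,0,0],"fingers":1},
])

```text
time: 14.08
tcp_pos: [615.3, -291.5, 182.4]
orientation: [179.5, -9.9, 83.3]
wrist_force: [-0.1, -0.6, -0.2]
grip_width: 0.996
grip_force: 0.0
```

Run:
```python
from h import *
im=manip.camera("wrist");cv2.imwrite("pics/w8.png",(((im/255.)**.5)*255).astype(np.uint8)[:,:,::-1])
s=manip.get_state();print(s["time"],s["tcp_pos"],s["wrist_force"])
print([(np.round(d["centre"],1).tolist(),round(d["confidence"],2)) for d in manip.spot_point("cap_mid","wrist")])
print([(np.round(d["centre"],1).tolist(),round(d["confidence"],2)) for d in manip.spot_point("holder_floor","wrist")])
go([600,-150,178],83.3,10);go([543,-135,178],83.3,10)
```

```text
14.125 [ 613.67181013 -291.22496738  179.79567854] [-0.57025442  0.46764494 -1.22386421]
[([618.1, -292.8, 32.5], 0.82)]
[]
dp [ 0.6832 -0.1424  0.1135] ang [-0.0005  0.0002 -0.0005] rows 2.3
dp [ 0.7233 -0.4343  0.1211] ang [-0.0005  0.0002 -0.0005] rows 2.7
```

View pics/w8.png

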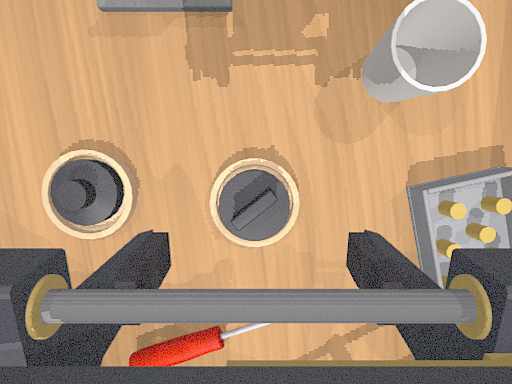

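The cap is seated upright in the wooden holder at (256,204), and the spare cap is untouched at (87,192). Next comes the push.

Emit:
carry_out([
  {"dp":[0.24,-0.145,0.04],"angular":[0,0,0],"fingers":0.5},
  {"dp":[0.48,-0.29,0.08],"angular":[0,0,0],"fingers":0},
  {"dp":[0.72,-0.434,0.121],"angular":[0,0,0],"fingers":0},
  {"dp":[0.72,-0.434,0.121],"angular":[0,0,0],"fingers":0},
  {"dp":[0.72,-0.434,0.121],"angular":[0,0,0],"fingers":0},
  {"dp":[0.72,-0.434,0.121],"angular":[0,0,0],"fingers":0},
])

```text
time: 14.98
tcp_pos: [544.0, -137.5, 177.3]
orientation: [-179.9, -9.9, 83.0]
wrist_force: [-0.1, -0.2, 0.1]
grip_width: 0.346
grip_force: 0.0
```

Run:
```python
from h import *
manip.camera("wrist")
s=manip.get_state();print(s["time"],s["tcp_pos"],s["grip_width"],[(np.round(d["centre"],1).tolist(),round(d["confidence"],2)) for d in manip.spot_point("push_plate","wrist")])
go([545.7,-125,55],83.3,10)
```

```text
15.025 [ 544.04625627 -137.34825744  177.39677497] 0.2952709980187279 [([550.8, -78.1, 73.9], 0.85)]
dp [-0.0459  0.0018  0.6138] ang [-0.0001  0.0002 -0.0013] rows 2.0
```

Emit:
carry_out([
  {"dp":[-0.015,0,0.2],"angular":[0,0,0],"fingers":0},
  {"dp":[-0.03,0,0.4],"angular":[0,0,0],"fingers":0},
  {"dp":[-0.04,0.002,0.55],"angular":[0,0,-0.001],"fingers":0},
  {"dp":[-0.046,0.002,0.614],"angular":[0,0,-0.001],"fingers":0},
  {"dp":[-0.046,0.002,0.614],"angular":[0,0,-0.001],"fingers":0},
  {"dp":[-0.046,0.002,0.614],"angular":[0,0,-0.001],"fingers":0},
])

```text
time: 15.82
tcp_pos: [546.3, -124.0, 56.4]
orientation: [179.9, -10.0, 83.4]
wrist_force: [-0.2, 0.3, 0.4]
grip_width: 0.002
grip_force: 0.0
```

Run:
```python
from h import *
s=manip.get_state();print(s["time"],s["tcp_pos"],s["grip_width"])
go([563.2,23.6,55],83.3,10)
```

```text
15.825 [ 546.26469971 -123.98394831   56.42857568] 0.001973912005984617
dp [ 0.7303 -0.0014  0.1357] ang [0.0005 0.0001 0.0003] rows 2.4
```

Emit:
carry_out([
  {"dp":[0.04,0,0.007],"angular":[0,0,0],"fingers":0},
  {"dp":[0.08,0,0.015],"angular":[0,0,0],"fingers":0},
  {"dp":[0.12,0,0.022],"angular":[0,0,0],"fingers":0},
  {"dp":[0.15,0,0.028],"angular":[0,0,0],"fingers":0},
  {"dp":[0.18,0,0.033],"angular":[0,0,0],"fingers":0},
  {"dp":[0.21,0,0.039],"angular":[0,0,0],"fingers":0},
  {"dp":[0.25,0,0.046],"angular":[0,0,0],"fingers":0},
  {"dp":[0.29,0,0.054],"angular":[0,0,0],"fingers":0},
  {"dp":[0.33,0,0.061],"angular":[0,0,0],"fingers":0},
  {"dp":[0.37,0,0.069],"angular":[0,0,0],"fingers":0},
  {"dp":[0.41,0,0.076],"angular":[0,0,0],"fingers":0},
  {"dp":[0.45,0,0.084],"angular":[0,0,0],"fingers":0},
  {"dp":[0.49,0,0.091],"angular":[0,0,0],"fingers":0},
  {"dp":[0.53,0,0.098],"angular":[0,0,0],"fingers":0},
  {"dp":[0.57,0,0.106],"angular":[0,0,0],"fingers":0},
  {"dp":[0.61,0,0.113],"angular":[0,0,0],"fingers":0},
  {"dp":[0.65,0,0.121],"angular":[0,0,0],"fingers":0},
  {"dp":[0.68,0,0.126],"angular":[0,0,0],"fingers":0},
  {"dp":[0.69,0,0.128],"angular":[0,0,0],"fingers":0},
  {"dp":[0.7,0,0.13],"angular":[0,0,0],"fingers":0},
])

```text
time: 18.32
tcp_pos: [561.8, 17.8, 54.1]
orientation: [-180.0, -10.0, 83.4]
wrist_force: [0.1, -2.4, 1.2]
grip_width: 0.003
grip_force: 1.1
```

Emit:
carry_out([
  {"dp":[0.01,0,0.002],"angular":[0,0,0],"fingers":0},
  {"dp":[0.02,0,0.0035],"angular":[0,0,0],"fingers":0},
  {"dp":[0.03,0,0.005],"angular":[0,0,0],"fingers":0},
  {"dp":[0.035,0,0.006],"angular":[0,0,0],"fingers":0},
  {"dp":[0.035,0,0.006],"angular":[0,0,0],"fingers":0},
])

```text
time: 18.95
tcp_pos: [562.2, 21.7, 54.0]
orientation: [-179.9, -9.7, 83.2]
wrist_force: [-0.3, -7.7, 4.7]
grip_width: 0.006
grip_force: 4.0
```

Emit:
carry_out([
  {"dp":[0.007,0,0.001],"angular":[0,0,0],"fingers":0},
  {"dp":[0.015,0,0.0025],"angular":[0,0,0],"fingers":0},
  {"dp":[0.015,0,0.0025],"angular":[0,0,0],"fingers":0},
  {"dp":[0.015,0,0.0025],"angular":[0,0,0],"fingers":0},
])

```text
time: 19.45
tcp_pos: [562.2, 21.9, 54.0]
orientation: [-179.9, -9.5, 83.1]
wrist_force: [-2.9, -13.5, 8.1]
grip_width: 0.008
grip_force: 6.6
```

The arm no longer advances and the force rises to 13.5 N, so the carriage is at its stop. I back off and check.

Emit:
carry_out([
  {"dp":[-0.03,0,-0.005],"angular":[0,0,0],"fingers":0},
  {"dp":[-0.1,0,-0.018],"angular":[0,0,0],"fingers":0},
  {"dp":[-0.25,0,-0.045],"angular":[0,0,0],"fingers":0},
  {"dp":[-0.45,0,-0.08],"angular":[0,0,0],"fingers":0},
  {"dp":[-0.5,0,-0.35],"angular":[0,0,0],"fingers":0},
  {"dp":[-0.45,0,-0.65],"angular":[0,0,0],"fingers":0},
  {"dp":[-0.4,0,-0.9],"angular":[0,0,0],"fingers":0},
  {"dp":[-0.4,0,-0.9],"angular":[0,0,0],"fingers":0},
  {"dp":[-0.4,0,-0.9],"angular":[0,0,0],"fingers":0},
])

```text
time: 20.58
tcp_pos: [549.6, -81.4, 216.8]
orientation: [-179.9, -10.0, 83.4]
wrist_force: [-0.8, 0.4, -0.6]
grip_width: 0.003
grip_force: 0.0
```

Run:
```python
from h import *
s=manip.get_state();print(s["time"],s["tcp_pos"],s["wrist_force"],s["qvel"])
for c in("wrist","top","scene"):
    im=manip.camera(c); cv2.imwrite(f"pics/{c}9.png",im[:,:,::-1])
    for t in("push_plate","cap_mid"): print(c,t,[(np.round(d["centre"],1).tolist(),round(d["confidence"],2)) for d in manip.spot_point(t,c)])
```

```text
20.575 [549.60061254 -81.42182567 216.83689175] [-0.82093014  0.40922789 -0.57135602] [-0.48838965  1.56224751  0.91612692  0.8262811  -0.02023741  0.13978713
 -0.04960561]
wrist push_plate [([564.4, 27.1, 69.1], 0.63)]
wrist cap_mid []
top push_plate [([566.4, 30.9, 66.6], 0.58)]
top cap_mid [([766.5, -175.7, -0.8], 0.74), ([608.5, -290.6, 34.6], 0.59)]
scene push_plate [([561.1, 32.4, 65.7], 0.64)]
scene cap_mid [([611.7, -288.8, 33.4], 0.5)]
```

View pics/scene9.png

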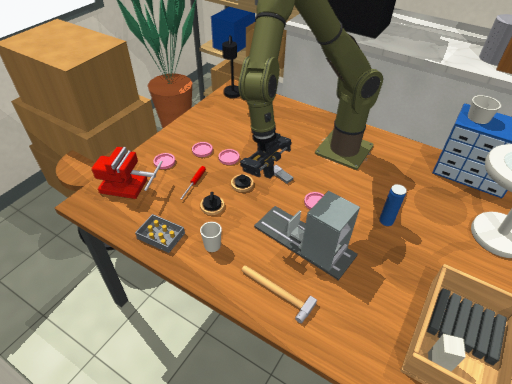

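The scene picture shows the cap in the holder at (212,203), the carriage under the hood at (315,230), and everything else in place.

```bash
python3 -c "
from station import manip
print(manip.finish_job())"
```

```text
the job is handed in; nothing more can be done
None
```

I set the dust cap upright in the empty wooden holder, pushed the carriage against its end stop, left everything else in place and handed the job in at about 21 s; no verdict was returned.

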